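# Load the vibrating table and switch it on

## Robot

A 6-joint arm with a two-finger parallel gripper is mounted at the origin on the work surface. World frame = base frame: x ahead of the robot, y to its left, z up, the work surface at z = 0. Lengths are in m, angles in rad, forces in N, time in s.
With the tool pointing down it reaches from about 0.375 to 0.9 m from the base axis. Payload 3.1 kg.
Tool frame: the origin (TCP) lies midway between the tips of the shut fingers; the grasp point (between the pads) lies 19 mm behind it; z points along the fingers, y is the line along which they close (so a half turn about z gives the same grasp; the last joint's range is limited). The gripper opens to 87 mm and grips with 3 to 60 N. Pads are 19 mm wide; open, the fingers measure 117 mm over their backs; the gripper's body (75 mm by 190 mm) begins 51 mm behind the grasp point.
Start: joints at [1.04, 0.527, 1.433, -0, 1.181, -0.178], TCP at [0.216, 0.586, 0.223] pointing down, gripper open.
Joint ranges: [-3.08, 3.08], [-0.75, 2.2], [0.22, 2.44], [-1.43, 4.57], [0, 2.65], [-2.85, 2.85]. Speed limits (rad/s): [2.79, 2.79, 3.14, 3.14, 3.14, 3.14].

## Interface

Orientations are given as a unit quaternion [x, y, z, w].
In Python, from rig import robot gives the robot as it stands.
- The arm moves only by the shell command python3 -m jog 'ROWS' [FORCE]. ROWS is a JSON object of lists of equal length, an entry for each row: "dp": the shift along the tool's x, y, z in mm, a list of three; "delta_rot": the turn, a rotation vector about the tool's x, y, z in rad, a list of three; "gripper": the opening, from -1 (shut) to 1 (fully open). A call has 1 to 12 rows; each row is the pose to reach, as a shift and turn from the pose commanded when the call began, along the tool's axes at that moment; what a row does not reach only later rows make up. A row lasts 1/10 s, in which the tool goes at most 50 mm and 8.59 degrees, less where a joint would pass 70% of its speed; a pose out of reach is approached as far as the arm can. A call with a gripper value outside its range is refused whole. The fingers move at their own pace and stop on an object; FORCE is the grip in N (left out, the last holds). Time passes only in rows, so rows that repeat a pose let the fingers close. It gives the time, the measured TCP pose, the force, the opening and the grip force at its end, in the units of the state.
- robot.get_obs(): the state, without advancing time (a new reading comes with each control period).
- robot.camera(name): name is "side" or "top" or "wrist"; returns the picture (420x560x3 uint8, red, green, blue); there is no depth.
- robot.camera_model(name): a dict with "fx", "fy", "cx", "cy" (pixels), "xyz" and "orientation" of the camera in the world; the wrist camera has in their place "T_tool_cam" (4x4, takes a point from camera to tool coordinates, whose origin is the TCP and whose axes are the flange's). Camera axes: x right, y down, z forward; pixel columns grow to the right and rows downward; lengths in m; the calibration is good to about 2 mm. A picture is of the moment at which its call begins: read the wrist's pose just before it. camera_model takes no time and is no camera call.
- robot.hand_in(): hands the job in; it is judged then, once.
Trained networks look in the newest picture that a camera, given by its name, has taken for a name from the list of things; names that differ only in an ending like _2 or _b are one class to them, and where a whole thing is asked for, a point or a joint stands for the part that bears it (a point fixed in the world has none). Each returns a list of dicts, best first, with "score" (0 to 1); they miss things now and then, are a little off and sometimes report something else, mostly with a low value. They report only what shows in the picture. A call takes as long as a camera call. They do not tell look-alikes from the thing itself.
- robot.search_frame(name, camera): "rect" ([left, top, right, bottom] in pixels, round what is visible of it).
The state is a dict: "time": time; "q": joint angles; "joint_velocities": joint speeds; "joint_torque": joint torques, N m; "position": TCP position; "tool_rot": TCP orientation; "ft_force": force on the tool from outside, world axes, zero at the start; "moment": the same for the moment, N m; "grip_width": finger opening in m; "grip_force": force on a finger pad.
Only numpy, scipy, OpenCV 4.12 (cv2) and the standard library are available. Lean on these libraries where they do the work, as an engineer would, in place of code of your own. Each camera call takes 0.05 s, during which the arm holds its last target. There are 200 camera calls.

## Task

Load the small vibrating table: stack the two closed rectangular tins from the sloping rack on the tin that already stands on its plate, the wider one first and the narrower one on top, lids up, each set down gently (not dropped), centred and square on the one below. Then flip the table's lever switch fully over to on, away from the robot. Leave the bottom tin where it stands, the open tin in the rack, and everything else in its place.

Things in the scene. Friction and masses are not known exactly. Their poses are not given: they have to be found in the camera images.
- shaker: Vibrating table, fixed: green base, steel plate 220 x 200 mm on top (top 75 mm above the work surface), grey switch box 140 x 80 mm, 56 mm high, beside it. Origin on the work surface; x points away from the robot, y to the left. The plate's centre is at y = +45 mm, the switch box's centre at y = -110 mm. May stand left or right of the robot's centre line, turned by up to 0.2 rad.
- plate (a point): Centre of the vibrating table's plate, on its top face; axes as the vibrating table's.
- switch (a joint): Lever switch on the switch box: 0 = off (leans 0.5 rad towards the robot), 1.0 = on (leans 0.5 rad away from the robot, to the vibrating table's +x). Snaps to the nearer end by itself past the middle; needs about 1 N at the tip.
- switch_tip (a point): Centre of the lever's black cross-bar grip, 20 mm thick, 64 mm long overall along the vibrating table's y; the lever is a 12 mm steel rod, 85 mm from pivot to this point.
- switch_pivot (a point): Pivot of the lever, 68 mm above the work surface; the pivot axis runs along y of the vibrating table. Axes as the vibrating table's. Two steel cheeks beside the pivot reach 9 mm above it.
- tin_base: Closed flat aluminium tin standing on the vibrating table's plate, 110 mm (x) x 76 mm (y) x 40 mm high, about 0.8 kg, a paper label on its lid; origin at the centre of its underside, z to its lid.
- tin_wide: Closed aluminium tin in the sloping rack, 110 mm (x) x 64 mm (y) x 45 mm high, about 0.5 kg, the wider of the two; origin at the centre of its underside, z to its lid, x down the slope (away from the robot). In the rack z leans 30 degrees (0.52 rad) from vertical, away from the robot.
- tin_narrow: Closed aluminium tin in the sloping rack, 110 mm (x) x 46 mm (y) x 40 mm high, about 0.32 kg, the narrower of the two; origin and axes as the wide tin's.
- tin_open: Open tin without a lid, in the rack's remaining place, 110 x 60 x 34 mm, walls 4 mm; stays there. Origin and axes as the wide tin's.
- rack: Sloping grey rack, fixed, 300 mm wide (y), its face at 30 degrees, high side nearest the robot, with a low lip (14 mm above the face) at the far foot. Origin on the work surface below the middle place, where the face is 64 mm high; x points down the slope, away from the robot. Three places side by side, 100 mm apart along y; which tin is where varies. On the other side from the vibrating table.
- brush: Wooden brush lying flat near the robot, 180 mm long along x; bystander.
- weight: Brass knob weight, 44 mm diameter, 64 mm high, standing behind the rack and the vibrating table; bystander.
Mind the look-alikes: they are no part of the job. What is shaped like the tin_wide but blue or green is not meant.

How it is judged:
By the outcome, as a careful person would: the job done as asked, in the order asked, and still so for the second after the job is handed in, with the robot touching nothing.
It also fails if it takes over 64 s, if anything falls off the work surface, if the arm or the gripper's body presses on something with over 40 N, if the wrist force passes 120 N, or if a joint passes its speed limit or range.

## Working session

There is one attempt and no reset: what is moved stays moved. The work goes in short steps, Python scripts to look and compute and a shell command to move; the robot and the scene stay as the last step left them, time stands still between calls to the robot, and variables do not carry over. Pictures are saved under pics/ and viewed, at most 10 in all, crops included, and the job is handed in when it is done.

```bash
ls; mkdir -p pics
cat > h.py <<'E'
import numpy as np, cv2
from scipy.spatial.transform import Rotation as R
from rig import robot
def cam(name):
    m=robot.camera_model(name)
    if 'T_tool_cam' in m:
        o=robot.get_obs(); T=np.eye(4); T[:3,:3]=R.from_quat(o['tool_rot']).as_matrix(); T[:3,3]=o['position']
        T=T@np.array(m['T_tool_cam'])
    else:
        T=np.eye(4); T[:3,:3]=R.from_quat(m['orientation']).as_matrix(); T[:3,3]=m['xyz']
    return m,T
def proj(c,P):
    m,T=c; p=(np.atleast_2d(P)-T[:3,3])@T[:3,:3]
    return np.c_[m['fx']*p[:,0]/p[:,2]+m['cx'], m['fy']*p[:,1]/p[:,2]+m['cy']]
def ray(c,uv):
    m,T=c; d=T[:3,:3]@np.array([(uv[0]-m['cx'])/m['fx'],(uv[1]-m['cy'])/m['fy'],1]); return T[:3,3],d
def onplane(c,uv,z):
    o,d=ray(c,uv); return o+d*(z-o[2])/d[2]
def snap(name,f):
    c=cam(name); im=robot.camera(name); cv2.imwrite('pics/'+f,im[:,:,::-1]); return c,im
E
python3 - <<'E'
from h import *
ims=[]
for n in ['top','side']:
    c,im=snap(n,n+'0.png'); ims.append(im); print(n,np.round(c[1],3).tolist(),c[0]['fx'])
    for t in ['shaker','switch','tin_base','tin_wide','tin_narrow','tin_open','rack','brush','weight']:
        print(t,[(np.round(r['rect']).astype(int).tolist(),round(r['score'],2)) for r in robot.search_frame(t,n)])
print(robot.get_obs()); print(robot.camera_model('wrist'))
E
```

```text
pics
top [[0.022, -0.997, 0.077, 0.377], [-1.0, -0.023, -0.016, 0.004], [0.018, -0.077, -0.997, 1.268], [0.0, 0.0, 0.0, 1.0]] 379.97133669675804
shaker [([150, 156, 250, 235], 0.97)]
switch [([224, 187, 243, 201], 0.52)]
tin_base [([168, 174, 206, 218], 0.74)]
tin_wide [([364, 285, 389, 318], 0.98), ([305, 237, 344, 255], 0.94), ([321, 123, 360, 160], 0.77), ([333, 170, 356, 204], 0.69)]
tin_narrow [([303, 172, 322, 208], 0.84)]
tin_open [([364, 172, 387, 206], 0.87)]
rack [([297, 172, 392, 216], 0.71)]
brush [([267, 203, 282, 256], 0.8)]
weight [([252, 119, 266, 136], 0.71), ([151, 154, 251, 234], 0.37)]
side [[0.942, -0.207, 0.265, 0.155], [-0.335, -0.531, 0.778, -1.005], [-0.021, -0.822, -0.57, 0.843], [0.0, 0.0, 0.0, 1.0]] 473.7785773793377
shaker [([208, 151, 298, 230], 0.68), ([299, 244, 354, 276], 0.29)]
switch [([253, 169, 277, 194], 0.57)]
tin_base [([233, 151, 272, 180], 0.91), ([255, 169, 277, 195], 0.63)]
tin_wide [([297, 243, 352, 280], 0.74), ([226, 262, 264, 310], 0.72), ([163, 334, 224, 383], 0.65), ([367, 242, 399, 288], 0.59), ([208, 152, 301, 224], 0.53)]
tin_narro
[... 669 characters left out ...]
rray([ 1.75498670e-01,  9.84479668e-01, -8.77968467e-06, -1.19167399e-05]), 'ft_force': array([-0.16898111,  0.13523055, -0.64993843]), 'moment': array([0.00231626, 0.00970227, 0.04412769]), 'grip_force': 0.0, 'grip_width': 0.0876375416418708}
{'fx': 292.8271202769414, 'fy': 292.8271202769414, 'cx': 280.6035090280483, 'cy': 208.8087278637288, 'T_tool_cam': array([[ 1.30302605e-03, -9.56681609e-01, -2.91133306e-01,
         7.96282816e-02],
       [ 9.99998620e-01,  1.54656433e-03, -6.06407449e-04,
         7.06915699e-04],
       [ 1.03039524e-03, -2.91132114e-01,  9.56682304e-01,
        -1.61936826e-01],
       [ 0.00000000e+00,  0.00000000e+00,  0.00000000e+00,
         1.00000000e+00]])}
```

Run:
```python
import cv2
a=cv2.imread('pics/top0.png')[115:265,145:395]; cv2.imwrite('pics/top0c.png',cv2.resize(a,None,fx=3.2,fy=3.2,interpolation=cv2.INTER_CUBIC))
a=cv2.imread('pics/side0.png')[140:350,200:410]; cv2.imwrite('pics/side0c.png',cv2.resize(a,None,fx=2.8,fy=2.8,interpolation=cv2.INTER_CUBIC))
```

```text
(no output)
```

View pics/top0c.png

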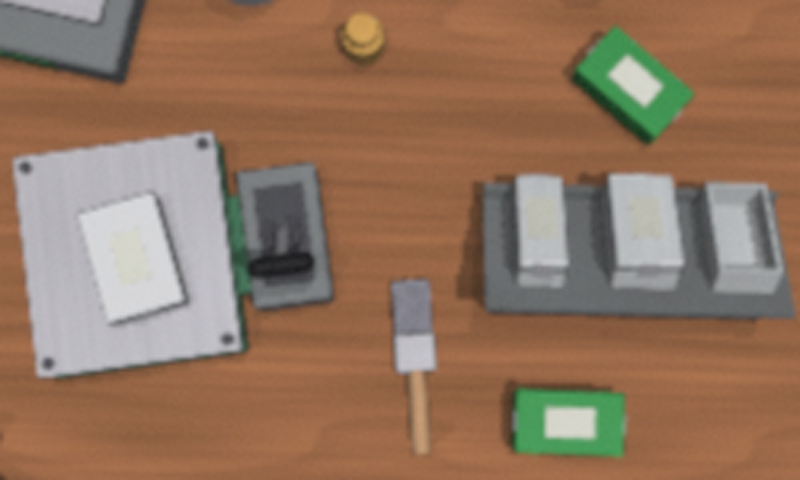

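View pics/side0c.png

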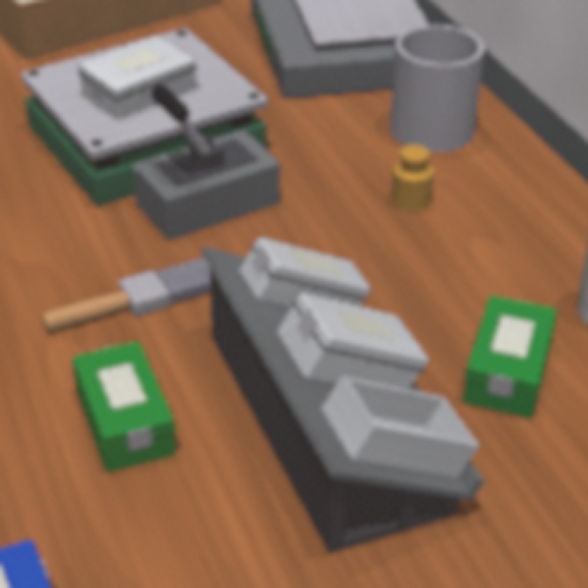

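Top view (crop ×3.2, offset 145,115): the base tin is on the plate near (187,196), the lever bar near (233,197), the narrow tin near (313,188), the wide tin near (345,187) and the open tin near (376,188). Three other tins also answer to "tin_wide": green at (325,246), green at (342,141) and blue at (376,301). They are look-alikes. The bare aluminium tin in the middle place of the rack is the one meant, being wider than its left neighbour, and the side crop confirms it.

```bash
cat >> h.py <<'E'
from scipy.optimize import least_squares
def fit_planar(c,uv,loc,z,x0):
    # loc Nx2 local pts at world height z -> x,y,yaw
    def P(p):
        cs,s=np.cos(p[2]),np.sin(p[2]); return np.c_[loc@np.array([[cs,s],[-s,cs]])+p[:2],np.full(len(loc),z)]
    r=least_squares(lambda p:(proj(c,P(p))-uv).ravel(),x0); return r.x,np.sqrt((r.fun**2).mean())
E
python3 - <<'E'
from h import *
c=cam('top'); f=lambda L:np.array(L)/3.2+[145,115]
a,b=.11,.1
plate=np.array([[a,b],[a,-b],[-a,-b],[-a,b]])
print(fit_planar(c,f([(15,158),(212,132),(245,350),(40,378)]),plate,.075,[.4,.3,.1]))
t=np.array([[.055,.038],[.055,-.038],[-.055,-.038],[-.055,.038]])
print(fit_planar(c,f([(78,212),(153,193),(187,302),(112,324)]),t,.115,[.4,.3,.2]))
for n,uv in dict(narrow=(540,215),wide=(645,215),brush=(415,330),weight=(360,40)).items(): print(n,onplane(c,f(uv),.1 if n in('narrow','wide') else .03))
# rack far/near edges
for uv in [(485,313),(792,315),(483,185)]: print(onplane(c,f(uv),.11),onplane(c,f(uv),.03))
o=robot.get_obs();print(R.from_quat(o['tool_rot']).as_matrix().round(3))
E
```

```text
(array([0.50917736, 0.27564807, 0.16553476]), np.float64(0.4325693213849413))
(array([0.50116363, 0.26229053, 0.32224888]), np.float64(0.46332405096740775))
narrow [ 0.55376796 -0.12645095  0.1       ]
wide [ 0.55629263 -0.22867325  0.1       ]
brush [ 0.44301159 -0.00840259  0.03      ]
weight [0.74285229 0.05544052 0.03      ]
[ 0.45652943 -0.07407915  0.11      ] [ 0.46203738 -0.07949871  0.03      ]
[ 0.46146508 -0.3689531   0.11      ] [ 0.46731402 -0.39474452  0.03      ]
[ 0.58003535 -0.06991254  0.11      ] [ 0.59407592 -0.07504425  0.03      ]
[[-0.938  0.346 -0.   ]
 [ 0.346  0.938 -0.   ]
 [ 0.    -0.    -1.   ]]
```

```bash
python3 -m jog '{"dp":[[-378,-206,-38],[-378,-206,-38],[-378,-206,-38],[-378,-206,-38],[-378,-206,-38],[-378,-206,-38],[-378,-206,-38],[-378,-206,-38],[-378,-206,-38],[-378,-206,-38],[-378,-206,-38],[-378,-206,-38]],"delta_rot":[[0,0,-0.675],[0,0,-0.675],[0,0,-0.675],[0,0,-0.675],[0,0,-0.675],[0,0,-0.675],[0,0,-0.675],[0,0,-0.675],[0,0,-0.675],[0,0,-0.675],[0,0,-0.675],[0,0,-0.675]],"gripper":[1,1,1,1,1,1,1,1,1,1,1,1]}'
python3 - <<'E'
from h import *
c,im=snap('wrist','w1.png'); o=robot.get_obs(); np.save('w1T.npy',c[1]); print(o['time'],o['position'],R.from_quat(o['tool_rot']).as_matrix().round(3),np.abs(o['joint_velocities']).max())
E
```

```text
time: 2.2
position: [0.4984, 0.2631, 0.2603]
tool_rot: [-0.161, 0.987, 0.0, -0.001]
ft_force: [0.0, -1.3, 0.1]
grip_width: 0.0869
grip_force: 0.0
2.25 [0.49820136 0.26351227 0.26030615] [[-0.948 -0.318 -0.001]
 [-0.318  0.948  0.   ]
 [ 0.001  0.    -1.   ]] 0.013217212686749337
```

View pics/w1.png

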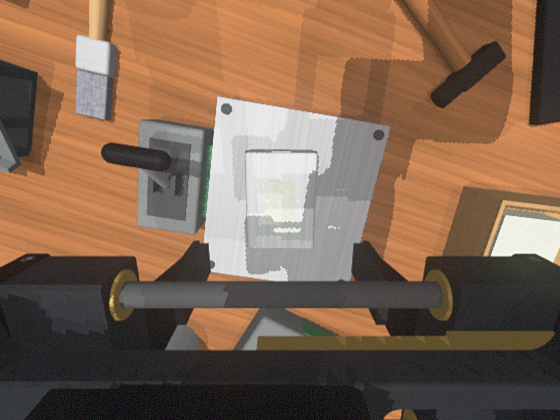

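The plate view shows the base tin's lid at about (247,150) to (317,248). The lever bar spans (105,153) to (170,162), leaning towards the robot. The plate corners are near (218,97) and (390,126). Next I'll look at the rack along its face normal.

```bash
cat >> h.py <<'E'
def Rt(yaw,tilt=0.0):  # tool pointing down, tool x = -heading(yaw); tilt>0 leans tool z back to the robot
    return R.from_euler('z',yaw)*R.from_euler('y',tilt)*R.from_matrix([[-1,0,0],[0,1,0],[0,0,-1]])
def delta(p,Rg):
    o=robot.get_obs(); r=R.from_quat(o['tool_rot'])
    print('dp',(r.inv().apply(np.array(p)-o['position'])*1000).round(1),'rot',(r.inv()*Rg).as_rotvec().round(4),'t',o['time'])
E
python3 - <<'E'
from h import *
print(Rt(0,.5236).as_matrix().round(2)); delta([.615,-.178,.205],Rt(0,.5236))
E
```

```text
[[-0.87  0.   -0.5 ]
 [ 0.    1.    0.  ]
 [ 0.5   0.   -0.87]]
dp [  29.7 -455.8   55.1] rot [-0.0845  0.5178  0.3163] t 2.25
```

```bash
python3 -m jog '{"dp":[[30,-456,55],[30,-456,55],[30,-456,55],[30,-456,55],[30,-456,55],[30,-456,55],[30,-456,55],[30,-456,55],[30,-456,55],[30,-456,55],[30,-456,55],[30,-456,55]],"delta_rot":[[-0.0845,0.5178,0.3163],[-0.0845,0.5178,0.3163],[-0.0845,0.5178,0.3163],[-0.0845,0.5178,0.3163],[-0.0845,0.5178,0.3163],[-0.0845,0.5178,0.3163],[-0.0845,0.5178,0.3163],[-0.0845,0.5178,0.3163],[-0.0845,0.5178,0.3163],[-0.0845,0.5178,0.3163],[-0.0845,0.5178,0.3163],[-0.0845,0.5178,0.3163]],"gripper":[1,1,1,1,1,1,1,1,1,1,1,1]}'
python3 - <<'E'
from h import *
c,im=snap('wrist','w2.png'); o=robot.get_obs(); np.save('w2T.npy',c[1]); print(o['time'],o['position'],R.from_quat(o['tool_rot']).as_matrix().round(3),np.abs(o['joint_velocities']).max(),o['q'].round(2))
E
```

```text
time: 3.45
position: [0.6152, -0.1771, 0.2054]
tool_rot: [-0.0, 0.966, 0.001, -0.259]
ft_force: [-0.7, -0.6, -1.5]
grip_width: 0.0869
grip_force: 0.0
3.5 [ 0.61527121 -0.17673139  0.20577007] [[-0.866 -0.001 -0.5  ]
 [-0.002  1.     0.   ]
 [ 0.5    0.001 -0.866]] 0.009931603717012186 [-0.37  0.82  1.   -0.19  1.81 -1.94]
```

View pics/w2.png

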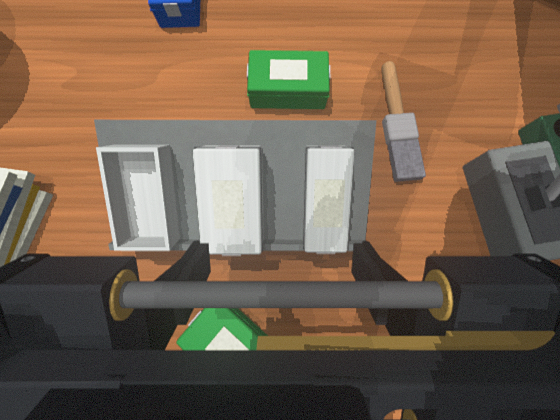

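Rack view: open tin at (135,200), wide tin's lid at (194..261,147..253), narrow tin's lid at (306..352,147..253), and the rack's upper edge at row 121. The green and blue tins lie off the rack.

```bash
cat >> h.py <<'E'
def wcam(T): m=robot.camera_model('wrist'); return m,T
def edgefit(im,c,model,p0,corners,prior=None,w=4,iters=6,skip=()):
    """model(p)->4x3 corners; refine p so the edges hit the strongest gradients"""
    g=cv2.GaussianBlur(cv2.cvtColor(im,cv2.COLOR_RGB2GRAY).astype(np.float32),(0,0),.8)
    p=np.array(p0,float)
    for k in range(iters):
        C=proj(c,model(p)); obs=[]
        for i in range(4):
            if i in skip: continue
            a,b=C[i],C[(i+1)%4]; n=np.array([-(b-a)[1],(b-a)[0]]); n/=np.linalg.norm(n)
            for t in np.linspace(.1,.9,33):
                q=a+t*(b-a); s=np.arange(-w,w+.01,.25); P=q+s[:,None]*n
                v=cv2.remap(g,P[:,0].astype(np.float32),P[:,1].astype(np.float32),cv2.INTER_LINEAR).ravel()
                d=np.abs(np.gradient(v)); j=d.argmax()
                if d[j]>1.0: obs.append((i,t,P[j],n))
        def res(p):
            C=proj(c,model(p)); r=[(C[i]+t*(C[(i+1)%4]-C[i])-q)@n for i,t,q,n in obs]
            return r
        pr=(lambda p:list(prior(p))) if prior else (lambda p:[])
        s=least_squares(lambda p:np.array(res(p)+pr(p)),p,loss='soft_l1',f_scale=.5); p=s.x; w=max(2,w-.5)
    return p,np.median(np.abs(res(p))),len(obs)
def rect(l,w): return np.array([[-l/2,w/2],[l/2,w/2],[l/2,-w/2],[-l/2,-w/2]])
def lidpose(p,w,h,tilt=np.pi/6): # p = lid-centre xyz, yaw ; returns corners
    A=R.from_euler('z',p[3])*R.from_euler('y',tilt); return A.apply(np.c_[rect(.11,w),np.zeros(4)])+p[:3]
E
python3 - <<'E'
from h import *
def corn(c,uv,w,p0,tilt): 
    r=least_squares(lambda p:(proj(c,lidpose(p,w,0,tilt))-uv).ravel(),p0); return r.x,np.sqrt((r.fun**2).mean())
im1=cv2.imread('pics/w1.png')[:,:,::-1].copy(); im2=cv2.imread('pics/w2.png')[:,:,::-1].copy()
c1=wcam(np.load('w1T.npy')); c2=wcam(np.load('w2T.npy'))
# base: image up = toward robot, image left = -y
m=lambda p:lidpose([p[0],p[1],.115,p[2]],.076,0,0)
uv=[(317,151),(314,248),(246,247),(247,150)]
r=least_squares(lambda p:(proj(c1,m(p))-uv).ravel(),[.5,.26,.32]); print('base hand',r.x,r.fun.round(1))
pb,*e=edgefit(im1,c1,m,r.x,4); print('base',pb,e)
out={'base':(c1,m(pb),im1)}
for n,w,uv in (('wide',.064,[(260,147),(261,252),(200,253),(194,147)]),('narrow',.046,[(352,147),(350,253),(306,252),(307,147)])):
    mm=lambda p:lidpose(p,w,0)
    h,f=corn(c2,np.array(uv),w,[.55,-.2,.1,0],np.pi/6); print(n,'hand',h,f)
    p,*e=edgefit(im2,c2,mm,h,4); print(n,p,e); out[n]=(c2,mm(p),im2)
b1=cv2.resize(im1[140:260,90:410],None,fx=2.5,fy=2.5,interpolation=cv2.INTER_CUBIC)
b2=cv2.resize(im2[140:260,90:410],None,fx=2.5,fy=2.5,interpolation=cv2.INTER_CUBIC)
for k,(c,C,_) in out.items():
    b=b1 if k=='base' else b2; q=((proj(c,C)-[90,140]+.5)*2.5-.5)
    cv2.polylines(b,[np.round(q*16).astype(int)],True,(255,0,0),1,cv2.LINE_AA,4)
cv2.imwrite('pics/ov.png',np.vstack([b1,b2])[:,:,::-1])
E
```

```text
base hand [0.50340443 0.26538015 0.3059571 ] [ 1.7 -0.1 -0.7  0.5  0.8  0.4 -1.8 -0.5]
base [0.50333098 0.264239   0.27014863] [np.float64(0.7555781594193514), 128]
wide hand [ 0.5546964  -0.22901675  0.09953252 -0.01137829] 0.6714127719853636
wide [ 0.55598205 -0.22975847  0.09919509 -0.00131014] [np.float64(0.24806681405662048), 131]
narrow hand [ 0.55424539 -0.12819904  0.09861732  0.03240147] 1.0905398667461503
narrow [ 0.55345263 -0.12845167  0.09454958  0.00109285] [np.float64(0.382882414886422), 132]
```

View pics/ov.png

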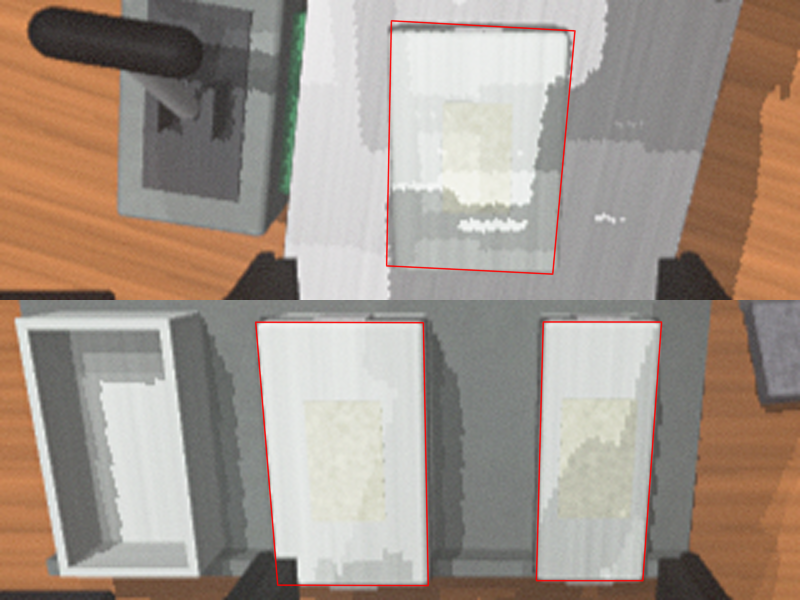

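Both rack tins fit well (red outlines on the lid edges), but shadows leave the base tin's yaw uncertain, so I'll cross-check it with the other cameras.

Run:
```python
from h import *
ld=lambda f:cv2.imread('pics/'+f)[:,:,::-1].copy()
m=lambda p:lidpose([p[0],p[1],.115,p[2]],.076,0,0)
m4=lambda p:lidpose(p,.076,0,0)
c1=wcam(np.load('w1T.npy')); im1=ld('w1.png')
print('w1 z free',edgefit(im1,c1,m4,[.503,.264,.115,.29],4,w=3))
for sk in ((0,),(1,),(2,),(3,)): print('w1 skip',sk,edgefit(im1,c1,m,[.503,.264,.29],4,w=3,skip=sk))
for n in ('top','side'):
    c=cam(n); im=ld(n+'0.png')
    print(n,edgefit(im,c,m,[.503,.264,.3],4,w=3))
    for sk in ((0,),(3,)): print(n,'skip',sk,edgefit(im,c,m,[.503,.264,.3],4,w=3,skip=sk))
    for k,w,p in (('wide',.064,[.556,-.2298,.0992,0]),('narrow',.046,[.5535,-.1285,.0945,0])):
        print(n,k,edgefit(im,c,lambda q:lidpose([q[0],q[1],p[2],q[2]],w,0),[p[0],p[1],0],4,w=3))
a,b=.11,.1
pl=np.array([[-a,b],[a,b],[a,-b],[-a,-b]])
mp=lambda p:np.c_[R.from_euler('z',p[2]).apply(np.c_[pl,np.zeros(4)])[:,:2]+p[:2],np.full(4,.075)]
print('plate top',edgefit(ld('top0.png'),cam('top'),mp,[.509,.2756,.165],4,w=3))
print('plate w1',edgefit(im1,c1,mp,[.509,.2756,.165],4,w=5,skip=(1,)))
delta([.534+.5*.15,-.2298,.0602+.866*.15],Rt(0,.5236))
```

```text
w1 z free (array([0.50634393, 0.26477829, 0.10800677, 0.29767115]), np.float64(0.4932584088132459), 131)
w1 skip (0,) (array([0.50316849, 0.26472704, 0.27165502]), np.float64(0.747384434567429), 99)
w1 skip (1,) (array([0.5051163 , 0.26484249, 0.27060095]), np.float64(0.7058712282749489), 94)
w1 skip (2,) (array([0.50320989, 0.26282908, 0.29912094]), np.float64(0.39909925013265213), 97)
w1 skip (3,) (array([0.50324997, 0.26423833, 0.27729099]), np.float64(0.7073139262443021), 95)
top (array([0.50254881, 0.26539913, 0.31380853]), np.float64(0.7087815191603242), 132)
top skip (0,) (array([0.50185223, 0.2670953 , 0.31502892]), np.float64(0.494326937255743), 99)
top skip (3,) (array([0.500652  , 0.26461713, 0.31415747]), np.float64(0.3462512155960948), 99)
top wide (array([ 0.55412266, -0.22781491, -0.00775289]), np.float64(0.24120944273602352), 132)
top narrow (array([ 0.55164659, -0.12692159,  0.00232718]), np.float64(0.23094396739603557), 132)
side (array([0.5023419 , 0.26044645, 0.24630346]), np.float64(0.5874211372149258), 132)
side skip (0,) (array([0.50311068, 0.25706788, 0.27807066]), np.float64(0.2518290654896619), 99)
side skip (3,) (array([0.5013155 , 0.26080299, 0.22368608]), np.float64(0.5484854955491467), 99)
side wide (array([ 0.55535002, -0.22783205, -0.04410013]), np.float64(0.2734119271461879), 132)
side narrow (array([ 0.55359491, -0.12801652, -0.06099131]), np.float64(0.39821159261297584), 132)
plate top (array([0.51089629, 0.27880622, 0.16199472]), np.float64(0.22485768912344745), 132)
plate w1 (array([0.5137026 , 0.27824775, 0.16145644]), np.float64(0.5050232054197563), 94)
dp [ -2.3 -53.1  16.7] rot [0.0004 0.0004 0.0016] t 3.5
```

```bash
python3 -m jog '{"dp":[[-2,-40,0],[-2,-52,17],[-2,-52,17],[-2,-52,55],[-2,-52,90],[-2,-52,120],[-2,-52,140],[-2,-52,152],[-2,-52,159],[-2,-52,159]],"delta_rot":[[0,0,0],[0,0,0],[0,0,0],[0,0,0],[0,0,0],[0,0,0],[0,0,0],[0,0,0],[0,0,0],[0,0,0]],"gripper":[1,1,1,1,1,1,1,1,1,1]}' && python3 -m jog '{"dp":[[0,0,0],[0,0,0],[0,0,0],[0,0,0],[0,0,0],[0,0,0],[0,0,0],[0,0,0]],"delta_rot":[[0,0,0],[0,0,0],[0,0,0],[0,0,0],[0,0,0],[0,0,0],[0,0,0],[0,0,0]],"gripper":[0,0,0,0,0,0,0,0]}' 25
```

```text
time: 4.5
position: [0.5379, -0.2304, 0.0669]
tool_rot: [0.0, 0.966, 0.0, -0.258]
ft_force: [-0.4, -0.4, 0.1]
grip_width: 0.0872
grip_force: 0.0
time: 5.3
position: [0.5385, -0.2304, 0.0672]
tool_rot: [0.001, 0.966, 0.001, -0.257]
ft_force: [3.1, 4.6, 4.1]
grip_width: 0.0638
grip_force: 25.0
```

```bash
python3 -m jog '{"dp":[[0,0,-8],[0,0,-30],[0,0,-60],[0,0,-90],[0,0,-120],[0,0,-120]],"delta_rot":[[0,0,0],[0,0,0],[0,0,0],[0,0,0],[0,0,0],[0,0,0]],"gripper":[0,0,0,0,0,0]}' 35
python3 - <<'E'
from h import *
delta([.608,.297,.26],Rt(.30))
E
```

```text
time: 5.9
position: [0.6011, -0.2333, 0.1733]
tool_rot: [0.001, 0.967, -0.003, -0.254]
ft_force: [0.2, -1.3, -5.6]
grip_width: 0.0637
grip_force: 35.0
dp [ 38.2 529.8 -81.4] rot [ 0.0717 -0.5104 -0.2951] t 5.9
```

```bash
python3 -m jog '{"dp":[[5,20,-40],[15,60,-75],[38,105,-81],[38,150,-81],[38,195,-81],[38,240,-81],[38,285,-81],[38,330,-81],[38,375,-81],[38,420,-81],[38,460,-81],[38,490,-81]],"delta_rot":[[0,0,0],[0.01,-0.08,-0.05],[0.02,-0.16,-0.1],[0.03,-0.24,-0.15],[0.04,-0.32,-0.2],[0.0577,-0.41,-0.25],[0.0717,-0.5104,-0.2951],[0.0717,-0.5104,-0.2951],[0.0717,-0.5104,-0.2951],[0.0717,-0.5104,-0.2951],[0.0717,-0.5104,-0.2951],[0.0717,-0.5104,-0.2951]],"gripper":[0,0,0,0,0,0,0,0,0,0,0,0]}'
python3 - <<'E'
from h import *
delta([.608,.297,.26],Rt(.30))
E
```

```text
time: 7.1
position: [0.6027, 0.2596, 0.2564]
tool_rot: [-0.149, 0.989, 0.002, -0.008]
ft_force: [1.1, -1.4, -5.6]
grip_width: 0.0638
grip_force: 35.0
dp [-16.1  34.2  -3.5] rot [ 0.0071 -0.0146  0.0001] t 7.1
```

```bash
python3 -m jog '{"dp":[[-5,12,-2],[-12,28,-3],[-16,34,-3],[-16,34,-3],[-16,34,-3]],"delta_rot":[[0,0,0],[0,0,0],[0,0,0],[0,0,0],[0,0,0]],"gripper":[0,0,0,0,0]}'
python3 - <<'E'
from h import *
c,im=snap('wrist','w3.png'); np.save('w3T.npy',c[1])
m=lambda p:lidpose([p[0],p[1],.115,p[2]],.076,0,0)
p,*e=edgefit(im,c,m,[.503,.264,.30],4,w=4); print(p,e,proj(c,m(p)).round(0).tolist())
for sk in range(4): print(sk,edgefit(im,c,m,[.503,.264,.30],4,w=3,skip=(sk,)))
print('zfree',edgefit(im,c,lambda p:lidpose(p,.076,0,0),[.503,.264,.115,.30],4,w=3))
b=im.copy(); b=cv2.resize(b[0:240,140:460],None,fx=2.5,fy=2.5,interpolation=cv2.INTER_CUBIC)
q=((proj(c,m(p))-[140,0]+.5)*2.5-.5); cv2.polylines(b,[np.round(q*16).astype(int)],True,(255,0,0),1,cv2.LINE_AA,4)
cv2.imwrite('pics/ov3.png',b[:,:,::-1]); print(robot.get_obs()['tool_rot'],robot.get_obs()['position'])
E
```

```text
time: 7.6
position: [0.6111, 0.2943, 0.2626]
tool_rot: [-0.148, 0.989, 0.003, -0.005]
ft_force: [-0.2, -0.3, -6.7]
grip_width: 0.0637
grip_force: 35.0
[0.5067948  0.26570966 0.32589428] [np.float64(1.2270032143044598), 132] [[322.0, 26.0], [321.0, 146.0], [248.0, 148.0], [241.0, 29.0]]
0 (array([0.50636242, 0.2669676 , 0.32405857]), np.float64(0.492820427325696), 99)
1 (array([0.50714812, 0.265821  , 0.3272223 ]), np.float64(1.0932715884593673), 99)
2 (array([0.50723813, 0.26446925, 0.32467821]), np.float64(0.4883355036155451), 99)
3 (array([0.50436642, 0.2649161 , 0.31854157]), np.float64(1.0096381072996163), 99)
zfree (array([0.50474262, 0.26519336, 0.10532851, 0.31993756]), np.float64(0.26409952256600444), 132)
[-0.14817416  0.98894682  0.00283435 -0.00453525] [0.61116527 0.29423893 0.26273445]
```

View pics/ov3.png

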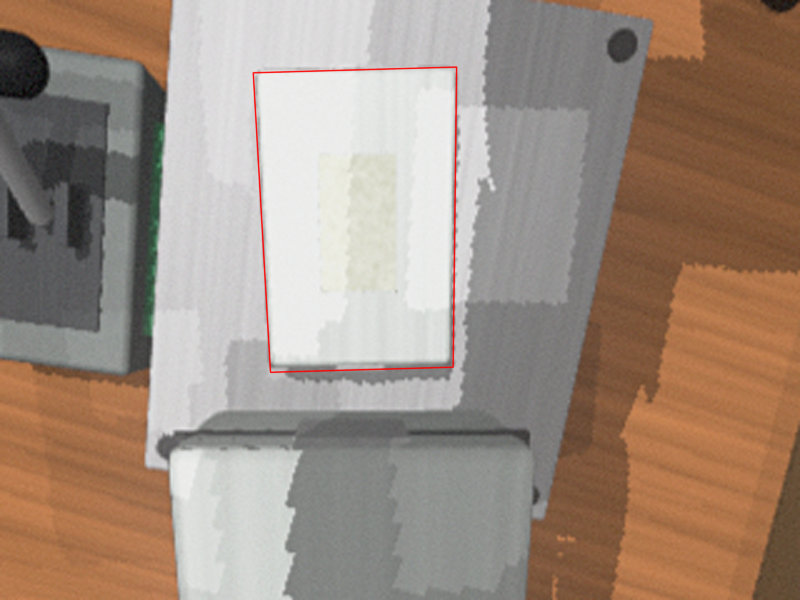

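Run:
```python
from h import *
Tt=np.array(robot.camera_model('wrist')['T_tool_cam'])
c=(robot.camera_model('wrist'),Tt)
for dx in (-.003,0,.003): print(dx,proj(c,[[.055+dx,.032,-.0363],[.055+dx,-.032,-.0363],[.055+dx,.032,.0087]]).round(1).tolist())
delta([.5045,.265,.150],Rt(.316))
```

```text
-0.003 [[353.5, 185.3], [207.3, 185.1], [335.2, 168.8]]
0 [[354.0, 178.5], [206.8, 178.3], [335.5, 163.7]]
0.003 [[354.5, 171.6], [206.3, 171.4], [335.8, 158.5]]
dp [109.6   2.5 113.6] rot [ 0.007  -0.0081 -0.0186] t 7.65
```

```bash
python3 -m jog '{"dp":[[20,0,0],[60,2,10],[95,2,40],[109,2,70],[109,2,95],[109,2,110],[109,2,114],[109,2,114],[109,2,114]],"delta_rot":[[0,0,0],[0.007,-0.008,-0.018],[0.007,-0.008,-0.018],[0.007,-0.008,-0.018],[0.007,-0.008,-0.018],[0.007,-0.008,-0.018],[0.007,-0.008,-0.018],[0.007,-0.008,-0.018],[0.007,-0.008,-0.018]],"gripper":[0,0,0,0,0,0,0,0,0]}'
python3 - <<'E'
from h import *
delta([.5045,.265,.128],Rt(.316))
E
```

```text
time: 8.55
position: [0.5066, 0.2661, 0.1509]
tool_rot: [-0.157, 0.988, 0.001, 0.002]
ft_force: [-0.3, 0.7, -5.4]
grip_width: 0.0636
grip_force: 35.0
dp [ 2.4 -0.4 22.9] rot [0.0008 0.0036 0.0002] t 8.55
```

```bash
python3 -m jog '{"dp":[[2,0,6],[2,0,12],[2,0,17],[2,0,21],[2,0,23],[2,0,24],[2,0,24],[2,0,24]],"delta_rot":[[0,0,0],[0,0.003,0],[0,0.003,0],[0,0.003,0],[0,0.003,0],[0,0.003,0],[0,0.003,0],[0,0.003,0]],"gripper":[0,0,0,0,0,0,0,0]}'
python3 -m jog '{"dp":[[0,0,1],[0,0,1.5],[0,0,2]],"delta_rot":[[0,0,0],[0,0,0],[0,0,0]],"gripper":[0,0,0]}'
```

```text
time: 9.35
position: [0.5036, 0.2656, 0.1259]
tool_rot: [-0.158, 0.987, 0.0, -0.001]
ft_force: [-0.3, -0.7, -6.2]
grip_width: 0.0638
grip_force: 35.0
time: 9.65
position: [0.5035, 0.2656, 0.1238]
tool_rot: [-0.158, 0.987, 0.0, -0.001]
ft_force: [0.2, 0.0, -6.2]
grip_width: 0.0635
grip_force: 35.0
```

```bash
python3 -m jog '{"dp":[[0,0,0.7],[0,0,1],[0,0,1]],"delta_rot":[[0,0,0],[0,0,0],[0,0,0]],"gripper":[0,0,0]}'
```

```text
time: 9.95
position: [0.5034, 0.2656, 0.1227]
tool_rot: [-0.158, 0.987, 0.0, -0.001]
ft_force: [-0.5, -0.4, -6.4]
grip_width: 0.064
grip_force: 35.0
```

```bash
python3 -m jog '{"dp":[[0,0,0.7],[0,0,1],[0,0,1]],"delta_rot":[[0,0,0],[0,0,0],[0,0,0]],"gripper":[0,0,0]}'
```

```text
time: 10.25
position: [0.5034, 0.2656, 0.1218]
tool_rot: [-0.158, 0.987, 0.0, -0.001]
ft_force: [0.1, -0.3, -6.3]
grip_width: 0.0639
grip_force: 35.0
```

```bash
python3 -m jog '{"dp":[[0,0,0.7],[0,0,1],[0,0,1]],"delta_rot":[[0,0,0],[0,0,0],[0,0,0]],"gripper":[0,0,0]}'
```

```text
time: 10.55
position: [0.5034, 0.2656, 0.1208]
tool_rot: [-0.158, 0.987, 0.0, -0.001]
ft_force: [-0.7, 0.5, -6.5]
grip_width: 0.064
grip_force: 35.0
```

```bash
python3 -m jog '{"dp":[[0,0,0.7],[0,0,1],[0,0,1]],"delta_rot":[[0,0,0],[0,0,0],[0,0,0]],"gripper":[0,0,0]}'
```

```text
time: 10.85
position: [0.5035, 0.2656, 0.12]
tool_rot: [-0.158, 0.987, 0.0, -0.001]
ft_force: [-0.8, -0.4, -4.5]
grip_width: 0.0639
grip_force: 35.0
```

```bash
python3 -m jog '{"dp":[[0,0,0.4],[0,0,0.8],[0,0,0.8]],"delta_rot":[[0,0,0],[0,0,0],[0,0,0]],"gripper":[0,0,0]}'
```

```text
time: 11.15
position: [0.5035, 0.2656, 0.1199]
tool_rot: [-0.158, 0.987, 0.0, -0.001]
ft_force: [-2.9, -1.7, 2.5]
grip_width: 0.0639
grip_force: 35.0
```

```bash
python3 -m jog '{"dp":[[0,0,0],[0,0,0],[0,0,0],[0,0,0],[0,0,-5],[0,0,-25],[0,0,-60],[0,0,-110],[0,0,-150],[0,0,-150],[0,0,-150]],"delta_rot":[[0,0,0],[0,0,0],[0,0,0],[0,0,0],[0,0,0],[0,0,0],[0,0,0],[0,0,0],[0,0,0],[0,0,0],[0,0,0]],"gripper":[0.6,0.8,0.9,0.9,0.9,0.9,0.9,1,1,1,1]}'
python3 - <<'E'
from h import *
c,im=snap('wrist','w4.png'); np.save('w4T.npy',c[1])
m=lambda p:lidpose([p[0],p[1],.160,p[2]],.064,0,0)
p,*e=edgefit(im,c,m,[.5035,.2656,.316],4,w=4); print(p,e,proj(c,m(p)).round(0).tolist())
print('zfree',edgefit(im,c,lambda p:lidpose(p,.064,0,0),[.5035,.2656,.16,.316],4,w=3))
m2=lambda p:lidpose([p[0],p[1],.115,p[2]],.076,0,0)
b=cv2.resize(im[90:290,150:410],None,fx=3,fy=3,interpolation=cv2.INTER_CUBIC)
for C,col in ((m(p),(255,0,0)),(m2([.5045,.265,.316]),(0,0,255))):
  q=((proj(c,C)-[150,90]+.5)*3-.5); cv2.polylines(b,[np.round(q*16).astype(int)],True,col,1,cv2.LINE_AA,4)
cv2.imwrite('pics/ov4.png',b[:,:,::-1]);
E
```

```text
time: 12.25
position: [0.5041, 0.2657, 0.2703]
tool_rot: [-0.158, 0.987, 0.001, 0.0]
ft_force: [-0.7, 0.3, -0.8]
grip_width: 0.0867
grip_force: 0.0
[0.50045368 0.26422303 0.2838469 ] [np.float64(0.6383634012655801), 132] [[317.0, 144.0], [310.0, 254.0], [247.0, 252.0], [247.0, 142.0]]
zfree (array([0.50261438, 0.26475023, 0.15520901, 0.30344181]), np.float64(0.5189882439985285), 132)
```

View pics/ov4.png

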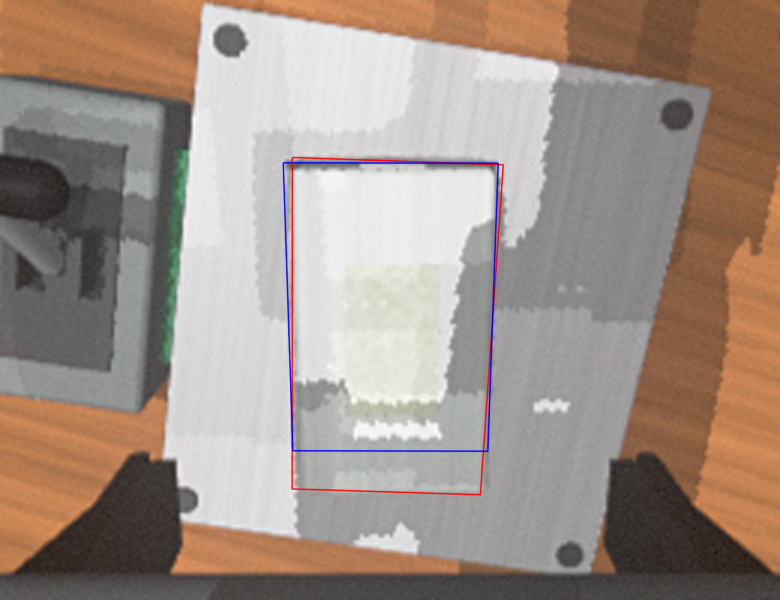

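The wide tin stands on the base tin, level. Its label (crop 347..440, centre 393) lies on the tool's axis and square to it, and the base tin's label did the same in the first view. Now the narrow tin.

Run:
```python
from h import *
delta([.6085,-.1285,.190],Rt(0,.5236))
```

```text
dp [  22.4 -407.2   78.4] rot [-0.0824  0.5164  0.3096] t 12.3
```

```bash
python3 -m jog '{"dp":[[2,-40,0],[4,-90,0],[8,-140,10],[12,-190,20],[16,-240,35],[20,-290,50],[22,-335,65],[22,-375,75],[22,-400,78],[22,-407,78],[22,-407,78],[22,-407,78]],"delta_rot":[[0,0,0],[-0.01,0.07,0.04],[-0.02,0.14,0.08],[-0.035,0.21,0.13],[-0.05,0.3,0.18],[-0.06,0.38,0.23],[-0.07,0.45,0.27],[-0.0824,0.5164,0.3096],[-0.0824,0.5164,0.3096],[-0.0824,0.5164,0.3096],[-0.0824,0.5164,0.3096],[-0.0824,0.5164,0.3096]],"gripper":[1,1,1,1,1,1,1,1,1,1,1,1]}'
python3 - <<'E'
from h import *
c,im=snap('wrist','w5.png')
p,*e=edgefit(im,c,lambda p:lidpose(p,.046,0),[.5535,-.1285,.0945,0],4,w=3); print(p,e)
delta([.538,-.1285,.0678],Rt(0,.5236)); print(robot.get_obs()['position'])
E
```

```text
time: 13.5
position: [0.6087, -0.1263, 0.1907]
tool_rot: [-0.001, 0.966, 0.001, -0.259]
ft_force: [0.9, 0.6, 0.2]
grip_width: 0.0868
grip_force: 0.0
[ 0.55356411 -0.12868755  0.09572402  0.00117071] [np.float64(0.288794472685492), 132]
dp [ -0.2  -2.6 142.3] rot [0.     0.0003 0.0022] t 13.55
[ 0.60892111 -0.12594854  0.19118775]
```

```bash
python3 -m jog '{"dp":[[0,-2,30],[0,-2,70],[0,-2,105],[0,-2,125],[0,-2,136],[0,-2,142],[0,-2,142]],"delta_rot":[[0,0,0.002],[0,0,0.002],[0,0,0.002],[0,0,0.002],[0,0,0.002],[0,0,0.002],[0,0,0.002]],"gripper":[0.8,0.8,0.8,0.8,0.8,0.8,0.8]}' && python3 -m jog '{"dp":[[0,0,0],[0,0,0],[0,0,0],[0,0,0],[0,0,0],[0,0,0],[0,0,0],[0,0,0]],"delta_rot":[[0,0,0],[0,0,0],[0,0,0],[0,0,0],[0,0,0],[0,0,0],[0,0,0],[0,0,0]],"gripper":[-0.4,-0.4,-0.4,-0.4,-0.4,-0.4,-0.4,-0.4]}' 25
```

```text
time: 14.25
position: [0.5389, -0.1294, 0.0681]
tool_rot: [0.0, 0.966, -0.0, -0.258]
ft_force: [0.5, 0.3, 0.2]
grip_width: 0.0783
grip_force: 0.0
time: 15.05
position: [0.5389, -0.1297, 0.0677]
tool_rot: [0.001, 0.966, 0.0, -0.258]
ft_force: [1.9, 2.3, 1.3]
grip_width: 0.0462
grip_force: 25.0
```

```bash
python3 -m jog '{"dp":[[0,0,-8],[0,0,-30],[0,0,-60],[0,0,-90],[0,0,-120],[0,0,-120]],"delta_rot":[[0,0,0],[0,0,0],[0,0,0],[0,0,0],[0,0,0],[0,0,0]],"gripper":[-0.4,-0.4,-0.4,-0.4,-0.4,-0.4]}' 30
python3 - <<'E'
from h import *
delta([.504,.2657,.265],Rt(.317))
E
```

```text
time: 15.65
position: [0.6023, -0.1313, 0.1746]
tool_rot: [0.001, 0.967, -0.002, -0.254]
ft_force: [0.1, -0.4, -3.1]
grip_width: 0.0456
grip_force: 30.0
dp [131.2 396.4 -31.9] rot [ 0.0771 -0.5096 -0.3121] t 15.65
```

```bash
python3 -m jog '{"dp":[[15,10,-30],[35,35,-60],[45,75,-75],[60,115,-75],[75,155,-70],[90,195,-62],[102,235,-54],[112,275,-46],[120,315,-40],[127,350,-35],[131,380,-32],[131,396,-32]],"delta_rot":[[0,0,0],[0.01,-0.07,-0.04],[0.02,-0.14,-0.08],[0.03,-0.21,-0.12],[0.045,-0.29,-0.17],[0.055,-0.37,-0.22],[0.067,-0.44,-0.27],[0.0771,-0.5096,-0.3121],[0.0771,-0.5096,-0.3121],[0.0771,-0.5096,-0.3121],[0.0771,-0.5096,-0.3121],[0.0771,-0.5096,-0.3121]],"gripper":[-0.4,-0.4,-0.4,-0.4,-0.4,-0.4,-0.4,-0.4,-0.4,-0.4,-0.4,-0.4]}'
python3 -m jog '{"dp":[[0,0,0],[0,0,0],[0,0,0]],"delta_rot":[[0,0,0],[0,0,0],[0,0,0]],"gripper":[-0.4,-0.4,-0.4]}'
python3 - <<'E'
from h import *
delta([.504,.2657,.172],Rt(.317))
E
```

```text
time: 16.85
position: [0.4984, 0.2674, 0.2624]
tool_rot: [-0.159, 0.987, 0.002, -0.007]
ft_force: [0.7, -0.1, -4.3]
grip_width: 0.046
grip_force: 30.0
time: 17.15
position: [0.5016, 0.2647, 0.2638]
tool_rot: [-0.157, 0.988, 0.002, -0.005]
ft_force: [-0.5, -0.1, -4.2]
grip_width: 0.0455
grip_force: 30.0
dp [-3.5 -0.3 91.8] rot [ 0.0058 -0.0097 -0.0022] t 17.15
```

```bash
python3 -m jog '{"dp":[[-3,0,20],[-3.5,0,50],[-3.5,0,75],[-3.5,0,87],[-3.5,0,91],[-3.5,0,91],[-3.5,0,91]],"delta_rot":[[0.006,-0.01,-0.002],[0.006,-0.01,-0.002],[0.006,-0.01,-0.002],[0.006,-0.01,-0.002],[0.006,-0.01,-0.002],[0.006,-0.01,-0.002],[0.006,-0.01,-0.002]],"gripper":[-0.4,-0.4,-0.4,-0.4,-0.4,-0.4,-0.4]}'
python3 - <<'E'
from h import *
delta([.504,.2657,.1675],Rt(.317))
E
```

```text
time: 17.85
position: [0.5053, 0.2677, 0.1746]
tool_rot: [-0.158, 0.987, 0.001, 0.002]
ft_force: [0.2, 0.3, -3.0]
grip_width: 0.0458
grip_force: 30.0
dp [ 1.9 -1.5  7.1] rot [0.0006 0.0047 0.0008] t 17.85
```

```bash
python3 -m jog '{"dp":[[2,-1.5,2],[2,-1.5,4],[2,-1.5,6],[2,-1.5,7],[2,-1.5,7]],"delta_rot":[[0,0.004,0],[0,0.004,0],[0,0.004,0],[0,0.004,0],[0,0.004,0]],"gripper":[-0.4,-0.4,-0.4,-0.4,-0.4]}'
```

```text
time: 18.35
position: [0.5025, 0.2656, 0.1663]
tool_rot: [-0.158, 0.987, 0.0, -0.001]
ft_force: [0.0, -1.0, -4.0]
grip_width: 0.0462
grip_force: 30.0
```

```bash
python3 -m jog '{"dp":[[0,0,0.7],[0,0,1],[0,0,1]],"delta_rot":[[0,0,0],[0,0,0],[0,0,0]],"gripper":[-0.4,-0.4,-0.4]}'
```

```text
time: 18.65
position: [0.5027, 0.2657, 0.1655]
tool_rot: [-0.158, 0.987, 0.0, -0.001]
ft_force: [0.3, 0.6, -2.7]
grip_width: 0.0458
grip_force: 30.0
```

```bash
python3 -m jog '{"dp":[[-1,0,0.4],[-1,0,0.8],[-1,0,0.8]],"delta_rot":[[0,0,0],[0,0,0],[0,0,0]],"gripper":[-0.4,-0.4,-0.4]}'
```

```text
time: 18.95
position: [0.5029, 0.2657, 0.1654]
tool_rot: [-0.159, 0.987, 0.0, -0.002]
ft_force: [-4.9, -2.6, 6.1]
grip_width: 0.0459
grip_force: 30.0
```

```bash
python3 -m jog '{"dp":[[0,0,0.4],[0,0,0.8],[0,0,0.8]],"delta_rot":[[0,0,0],[0,0,0],[0,0,0]],"gripper":[-0.4,-0.4,-0.4]}'
```

```text
time: 19.25
position: [0.5028, 0.2657, 0.1653]
tool_rot: [-0.159, 0.987, 0.0, -0.001]
ft_force: [-6.5, -2.3, 10.5]
grip_width: 0.046
grip_force: 30.0
```

```bash
python3 -m jog '{"dp":[[0.5,0,-0.9],[0.8,0,-1.1],[0.8,0,-1.1]],"delta_rot":[[0,0,0],[0,0,0],[0,0,0]],"gripper":[-0.4,-0.4,-0.4]}'
```

```text
time: 19.55
position: [0.5031, 0.2658, 0.1654]
tool_rot: [-0.158, 0.987, 0.0, -0.001]
ft_force: [-3.5, -0.9, 5.4]
grip_width: 0.0458
grip_force: 30.0
```

```bash
python3 -m jog '{"dp":[[0,0,0],[0,0,0],[0,0,0],[0,0,0],[0,0,-5],[0,0,-25],[0,0,-60],[0,0,-105],[0,0,-130],[0,0,-130],[0,0,-130]],"delta_rot":[[0,0,0],[0,0,0],[0,0,0],[0,0,0],[0,0,0],[0,0,0],[0,0,0],[0,0,0],[0,0,0],[0,0,0],[0,0,0]],"gripper":[0.2,0.4,0.4,0.4,0.4,0.4,0.4,0.4,0.4,0.4,0.4]}'
python3 - <<'E'
from h import *
c,im=snap('wrist','w6.png'); np.save('w6T.npy',c[1])
print('zfree',edgefit(im,c,lambda p:lidpose(p,.046,0,0),[.503,.2656,.2,.316],4,w=3))
c2,im2=snap('side','side6.png'); print([ (r['rect'],r['score']) for r in robot.search_frame('switch','side')])
a=cv2.resize(im[100:280,100:400],None,fx=1.6,fy=1.6,interpolation=cv2.INTER_CUBIC)
b=cv2.resize(im2[110:240,195:310],None,fx=2.6,fy=2.6,interpolation=cv2.INTER_CUBIC)
h=max(a.shape[0],b.shape[0]); o=np.zeros((h,a.shape[1]+b.shape[1],3),np.uint8); o[:a.shape[0],:a.shape[1]]=a; o[:b.shape[0],a.shape[1]:]=b
cv2.imwrite('pics/c6.png',o[:,:,::-1]); print(o.shape)
E
```

```text
time: 20.65
position: [0.5031, 0.2657, 0.2954]
tool_rot: [-0.158, 0.987, 0.0, -0.0]
ft_force: [0.5, 0.9, -0.6]
grip_width: 0.0609
grip_force: 0.0
zfree (array([0.5013155 , 0.26531049, 0.19829347, 0.32711845]), np.float64(0.5917030978256765), 132)
[([254.4, 167.1, 275.9, 194.0], 0.61)]
(338, 779, 3)
```

View pics/c6.png

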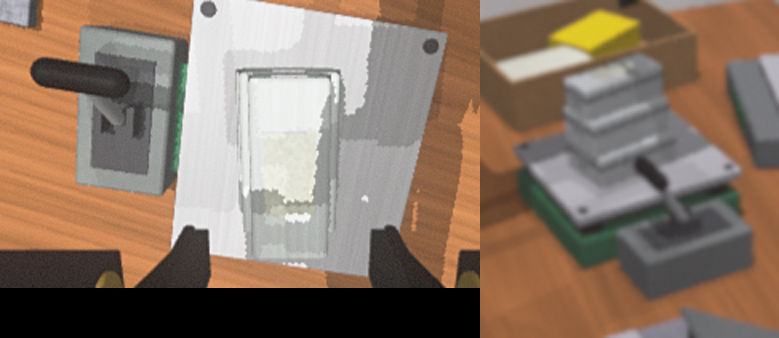

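The stack looks square and centred in both views: the narrow lid sits evenly inside the wide one in the wrist crop. The lever bar is at wrist pixel about (150,148), still off. Next I'll locate the lever tip.

Run:
```python
from h import *
c6=wcam(np.load('w6T.npy')); c1=wcam(np.load('w1T.npy'))
print('w6',onplane(c6,(150,148),.1426),'w1',onplane(c1,(137,157),.1426))
ends=[onplane(c6,(100+u/1.6,100+v/1.6),.1426) for u,v in((33,70),(128,83))]; print(ends)
ex=np.array([np.cos(.162),np.sin(.162),0]); ey=np.array([-ex[1],ex[0],0])
o=np.array([.512,.2785,0])-.045*ey; tip=o-.11*ey-.0407*ex; tip[2]=.1426
print('model',tip); print('side px',proj(cam('side'),[tip,onplane(c6,(150,148),.1426)]).round(0).tolist())
t=onplane(c6,(150,148),.1426)
A=t-.055*ex-.018*ey
for z in (.23,.130): A[2]=z; print(A); delta(A,Rt(.162))
print(robot.get_obs()['q'].round(2))
```

```text
w6 [0.49790864 0.11880478 0.1426    ] w1 [0.4982137  0.11970546 0.1426    ]
[array([0.50326248, 0.08862288, 0.1426    ]), array([0.49191687, 0.14978198, 0.1426    ])]
model [0.49683321 0.11896487 0.1426    ]
side px [[260.0, 176.0], [261.0, 176.0]]
[0.44653203 0.09216938 0.23      ]
dp [ 106.6 -147.1   63.7] rot [ 0.0004 -0.0056  0.1561] t 20.8
[0.44653203 0.09216938 0.13      ]
dp [ 106.  -147.2  163.7] rot [ 0.0004 -0.0056  0.1561] t 20.8
[ 0.29  0.38  1.49  0.    1.28 -1.6 ]
```

```bash
python3 -m jog '{"dp":[[20,-40,0],[50,-80,10],[85,-120,30],[106,-147,60],[106,-147,80],[106,-147,115],[106,-147,145],[106,-147,164],[106,-147,164],[106,-147,164]],"delta_rot":[[0,0,0],[0,0,0.08],[0,0,0.156],[0,0,0.156],[0,0,0.156],[0,0,0.156],[0,0,0.156],[0,0,0.156],[0,0,0.156],[0,0,0.156]],"gripper":[-1,-1,-1,-1,-1,-1,-1,-1,-1,-1]}'
python3 - <<'E'
from h import *
ex=np.array([np.cos(.162),np.sin(.162),0]); ey=np.array([-ex[1],ex[0],0]); t=np.array([.498,.119,.130])
for s in (-.02,.0,.015,.021): delta(t+s*ex+.0407*ex-.018*ey if s>=0 else t+s*ex-.018*ey,Rt(.162))
E
```

```text
time: 21.8
position: [0.4476, 0.0929, 0.1304]
tool_rot: [-0.081, 0.997, 0.0, -0.002]
ft_force: [1.2, -0.7, 0.2]
grip_width: 0.001
grip_force: 0.0
dp [-34.   -0.4   0.3] rot [ 0.0009 -0.0043  0.0002] t 21.8
dp [-94.7  -0.4  -0. ] rot [ 0.0009 -0.0043  0.0002] t 21.8
dp [-1.097e+02 -4.000e-01 -1.000e-01] rot [ 0.0009 -0.0043  0.0002] t 21.8
dp [-1.157e+02 -4.000e-01 -1.000e-01] rot [ 0.0009 -0.0043  0.0002] t 21.8
```

```bash
python3 -m jog '{"dp":[[-18,0,0],[-30,0,0],[-40,0,0],[-50,0,0],[-60,0,0],[-70,0,0],[-80,0,0],[-90,0,0],[-100,0,0],[-108,0,0],[-114,0,0],[-114,0,0]],"delta_rot":[[0,0,0],[0,0,0],[0,0,0],[0,0,0],[0,0,0],[0,0,0],[0,0,0],[0,0,0],[0,0,0],[0,0,0],[0,0,0],[0,0,0]],"gripper":[-1,-1,-1,-1,-1,-1,-1,-1,-1,-1,-1,-1]}'
python3 -m jog '{"dp":[[20,0,0],[50,0,0],[75,0,-20],[75,0,-60],[75,0,-100],[75,0,-110],[75,0,-110]],"delta_rot":[[0,0,0],[0,0,0],[0,0,0],[0,0,0],[0,0,0],[0,0,0],[0,0,0]],"gripper":[-1,-1,-1,-1,-1,-1,-1]}'
python3 - <<'E'
from h import *
ex=np.array([np.cos(.162),np.sin(.162),0]); t=np.array([.498,.119,.1426])
c,im=snap('side','side7.png'); r=robot.search_frame('switch','side'); print([(np.round(q['rect']),q['score']) for q in r], 'off/on px',proj(c,[t,t+.0814*ex]).round(0).tolist())
c,im2=snap('top','top7.png'); print('top off/on',proj(c,[t,t+.0814*ex]).round(0).tolist())
for w,z in ((.046,.2),): print('top narrow',edgefit(im2,c,lambda p:lidpose([p[0],p[1],z,p[2]],w,0,0),[.503,.2656,.316],4,w=3))
b=cv2.resize(im[110:330,195:385],None,fx=2.1,fy=2.6,interpolation=cv2.INTER_CUBIC)
a=cv2.resize(im2[115:255,145:275],None,fx=3,fy=3,interpolation=cv2.INTER_CUBIC)
h=max(a.shape[0],b.shape[0]); o=np.zeros((h,a.shape[1]+b.shape[1],3),np.uint8); o[:a.shape[0],:a.shape[1]]=a; o[:b.shape[0],a.shape[1]:]=b
cv2.imwrite('pics/c7.png',o[:,:,::-1]); print(o.shape)
E
```

```text
time: 23.0
position: [0.56, 0.1112, 0.1305]
tool_rot: [-0.081, 0.997, -0.0, -0.002]
ft_force: [-1.2, -1.2, 1.3]
grip_width: 0.0005
grip_force: 1.0
time: 23.7
position: [0.4882, 0.0993, 0.2428]
tool_rot: [-0.081, 0.997, -0.0, 0.002]
ft_force: [0.3, 0.1, -0.2]
grip_width: 0.0003
grip_force: 0.0
[(array([271., 165., 291., 194.]), 0.56)] off/on px [[261.0, 176.0], [285.0, 169.0]]
top off/on [[233.0, 197.0], [229.0, 170.0]]
top narrow (array([0.49900505, 0.2634255 , 0.37671872]), np.float64(0.5353516108454308), 118)
(572, 789, 3)
```

View pics/c7.png

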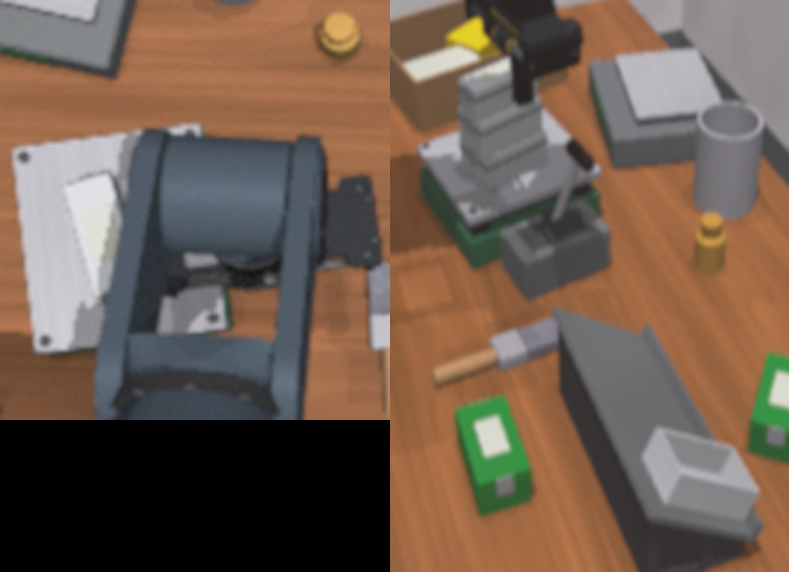

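The lever leans away from the robot, with its tip at side pixel about (285,169), the predicted on position. The stack stands square, the open tin is still in the rack, and the arm is clear of everything.

```bash
python3 -c "
from rig import robot
print(robot.hand_in())"
```

```text
the job is handed in; nothing more can be done
None
```

I stacked the wide tin and then the narrow one on the base tin, centred and square as far as the cameras show, flipped the switch to on, and handed the job in at about 24 s.

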